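# Button the lid onto the jam box

### The arm

A 7-joint arm with a two-finger parallel gripper is mounted at the origin on a cart in front of the work surface, level with it; the furniture and walls round the work are solid. World frame = base frame: x ahead of the robot, y to its left, z up, the work surface at z = 0. Lengths are in m, angles in rad, forces in N, time in s.
With the tool pointing down it reaches from about 0.425 to 0.925 m from the base axis. Payload 6.8 kg.
Tool frame: the origin (TCP) lies midway between the tips of the shut fingers; the grasp point (between the pads) lies 19 mm behind it; x points along the fingers, y is the direction in which the jaws open and shut, and the axes are right-handed (so a half turn about x gives the same grasp; the last joint's range is limited). The gripper opens to 85 mm and grips with 20 to 120 N. Pads are 22 mm wide; open, the fingers measure 114 mm over their backs; the gripper's body (76 mm by 85 mm) begins 54 mm behind the grasp point. The pads swing forward as they close: fully open they stand 13 mm farther back than shut.
Start: joints at [1.176, 0.477, 0.022, 1.555, -0.011, 1.109, -0.083], TCP at [0.191, -0.647, 0.231] pointing down, gripper open.
Joint ranges: [-2.96, 2.96], [-0.34, 2.1], [-1.41, 1.46], [0.24, 2.44], [-1.37, 4.51], [0.17, 1.92], [-2.96, 2.96]. Speed limits (rad/s): [2.39, 2.39, 3.14, 3.14, 3.14, 3.14, 3.14].

### API

Orientations are given as a rotation vector (axis times angle).
In Python, from bench import r, viewer, nets gives the robot as it stands.
- The arm moves only by the shell command python3 -m pendant 'ROWS' [FORCE]. ROWS is JSON, one flat list of numbers, 5 for each row, row after row: the finger opening in mm, from 0 to 85.4, then the shift along the tool's x, y, z in mm, then the turn about the tool's x in rad. A call has 1 to 20 rows; each row shifts and turns the commanded pose from where the row before left it, along the tool's axes as they then stand; what a row does not reach is not made up. A row lasts 1/8 s, in which the tool goes at most 62.5 mm and 10.7 degrees, less where a joint would pass 70% of its speed; a pose out of reach is approached as far as the arm can. A call with a gripper value outside its range is refused whole. The fingers move at their own pace and stop on an object; FORCE is the grip in N (left out, the last holds). Time passes only in rows, so rows that do not move let the fingers close. It gives the time, the measured TCP pose, the force and the opening at its end, in the units of the state.
- r.get_obs(): the state, without advancing time (a new reading comes with each control period).
- viewer.grab_frame(name): name is "scene" or "top"; returns (picture, depth): 480x640x3 uint8, red, green, blue; 480x640 float32, m along the optical axis (not along the pixel's ray), 0 where there is no reading.
- viewer.calibration(name): a dict with "mtx" (3x3 intrinsics, pixels), "world_to_cam" (4x4, takes a point from world to camera coordinates). Camera axes: x right, y up, looking along -z (the intrinsics and any distortion apply to the point x, -y, -z); pixel columns grow to the right and rows downward; lengths in m; the calibration is good to about 2 mm. A picture is of the moment at which its call begins. calibration takes no time and is no camera call.
- r.hand_in(): hands the job in, once; it reports no verdict.
Trained networks look in the newest picture that a camera, given by its name, has taken for a name from the list of things; names that differ only in an ending like _2 or _b are one class to them, and where a whole thing is asked for, a point or a joint stands for the part that bears it (a point fixed in the world has none). Each returns a list of dicts, best first, with "score" (0 to 1); they miss things now and then, are a little off and sometimes report something else, mostly with a low value. They report only what shows in the picture. A call takes as long as a camera call.
- nets.look_for(name, camera): "location" ([x, y, z] in m, in world coordinates, good to about 4 mm: the middle of the surface that is visible of it).
- nets.silhouettes(name, camera): "mask" (480x640 bool, what is visible of it).
The state is a dict: "clock": time; "joints": joint angles; "qvel": joint speeds; "tau": joint torques, N m; "tcp_pos": TCP position; "orientation": TCP orientation; "contact_force": force on the tool from outside, world axes, zero at the start; "moment": the same for the moment, N m; "grip_width": finger opening in m.
Only numpy, scipy, OpenCV 4.12 (cv2) and the standard library are available. Lean on these libraries where they do the work, as an engineer would, in place of code of your own. Each camera call takes 0.05 s, during which the arm holds its last target. There are 200 camera calls.

### The job

Close the jam box with its loose metal lid: holding the lid by its grip bar, tilt it so that its oblong eye slips past the wide head of the box's stud, then bring it down level beneath the head. Push the lid gently but snugly (some 5 to 10 N) towards the stud until the back end of the eye bears on the stud's shank and the plug at the other end drops inside the back wall; leave it lying flat, so that it cannot lift off, without forcing it or disturbing anything else.

Things in the scene. Friction and masses are not known exactly. Their poses are not given: they have to be found in the camera images.
- jam_box: Wooden box, fixed to the table, 100 mm wide (y), 38 high. z up; +x from its stud end to its back end, roughly away from the robot. Origin on the underside; it runs x -112..86. x -112..-36 is a solid block carrying the stud; behind it an open bin (inside x -36..78, y -44..44; side walls 6 mm, back wall 8 mm thick) with jam tubs, tops 21 mm up. Rims level with the block.
- stud_mount: Flush slotted inlay in the block's top with a steel T-stud clamped in it. Origin: middle of the slot, level with the top (box x -62, y 0, z 38), axes as the box's. The stud's axis is within 9 mm of it along x, y 0; where is NOT measured: see or feel it. Round shank 10 mm thick, 14 high; on it a centred flat head 48 long (x), 15 wide, 5 thick, underside 14, top 19 mm above the block. It does not slip.
- wall_back (a point): Middle of the inner top edge of the box's back wall: box x 78, y 0, z 38.
- lid: Loose plain metal lid, about 240 g. Plate 199 x 96 x 4 mm, x -107..92 from its origin on the underside. +x from eye end to back end, z out of the upper face. Starts lying on its front edge and plug, back end 2.7 degrees high, eye end towards the robot. Home, its axes are the box's and its origin is 38 mm above the box's, give or take 9 mm along x as the stud stands.
- lid_grip (a point): Centre of the lid's black grip bar, axes as the lid's: bar 14 mm thick (x), 46 long (y), 40 high, standing on the plate's top; centre at lid x 25, 24 mm above the plate's underside. Home: box x 25 (+-9 as the stud stands), y 0, z 62.
- eye_front (a point): Middle of the front end of the lid's oblong eye at the plate's underside (lid x -97, y 0, z 0); 122 mm from the grip in lid -x, 24 below it. The eye is cut right through, 40 mm long (x), 20 wide, corners cut off; a 10 mm strip of plate closes its front end.
- eye_back (a point): Middle of the eye's back end at the plate's underside (lid x -57, y 0, z 0); 82 mm from the grip in lid -x, 24 below it. Home, this end bears against the stud's shank, 5 mm behind its axis.
- plug_back (a point): Middle of the lower back edge of the plug under the lid's back end (lid x 67, y 0, z -6). The plug is 6 mm deep, 78 wide, lid x 22..67. Home, this edge is 2 to 20 mm inside the back wall and 6 mm below its rim; while the lid is drawn back the plug rides on the back wall's rim.
- salt: Bystander: clear shaker with a grey cap, 44 mm across, 90 high
- orange: Bystander: orange, about 74 mm
- honey: Bystander: honey jar with a dark lid, 65 mm across, 86 high
- mug: Bystander: white mug, 90 mm wide, 96 high
- banana: Bystander: banana, 192 mm long
- caddy: Bystander: black sugar-packet caddy, 52 x 66 x 71 mm
- teaspoon: Bystander: small steel teaspoon, 130 mm long, lying flat

How it is judged:
By the outcome, as a careful person would: the job done as asked, in the order asked, and still so for the second after the job is handed in, with the robot touching nothing.
It also fails if it takes over 54 s, if anything falls off the work surface, if the arm or the gripper's body presses on something with over 40 N, if the wrist force passes 120 N, or if a joint passes its speed limit or range.

## Working session

There is one attempt and no reset: what is moved stays moved. The work goes in short steps, Python scripts to look and compute and a shell command to move; the robot and the scene stay as the last step left them, time stands still between calls to the robot, and variables do not carry over. Pictures are saved under pics/ and viewed, about 8 in all and at most 12, crops included, and the job is handed in when it is done.

```bash
ls; mkdir -p pics
cat > h.py <<'E'
import numpy as np, cv2
from bench import r, viewer, nets
from scipy.spatial.transform import Rotation as R
def cloud(name):
    p,d=viewer.grab_frame(name); c=viewer.calibration(name); K=np.array(c["mtx"]); T=np.linalg.inv(np.array(c["world_to_cam"]))
    v,u=np.mgrid[:480,:640]
    P=np.stack([(u-K[0,2])/K[0,0]*d,-(v-K[1,2])/K[1,1]*d,-d],-1)
    return p,d,P@T[:3,:3].T+T[:3,3]
def st():
    o=r.get_obs(); print("t",round(o["clock"],2),"tcp",np.round(o["tcp_pos"],4),"F",np.round(o["contact_force"],1),"w",round(o["grip_width"],4)); print(np.round(R.from_rotvec(o["orientation"]).as_matrix(),3)); return o
def save(p,n): cv2.imwrite("pics/"+n,p[:,:,::-1])
E
python3 - <<'E'
from h import *
o=st(); print(o["joints"])
for n in("scene","top"):
    p,d,W=cloud(n); save(p,n+"0.png"); np.save(n+"W.npy",W); c=viewer.calibration(n); print(n,c)
    for k in("jam_box","stud_mount","lid","lid_grip","eye_front","eye_back","wall_back","plug_back"):
        print(k,[(np.round(x["location"],3).tolist(),round(x["score"],2)) for x in nets.look_for(k,n)[:2]])
E
```

```text
pics
t 0.0 tcp [ 0.1908 -0.6469  0.2303] F [0.8 0.3 0.3] w 0.0858
[[-0.001  0.283 -0.959]
 [ 0.002 -0.959 -0.283]
 [-1.    -0.002  0.   ]]
[ 1.1758882   0.47777238  0.02234584  1.55644557 -0.01152813  1.10928574
 -0.08309657]
scene {'mtx': array([[452.79976415,   0.        , 317.14730788],
       [  0.        , 452.79976415, 244.53813891],
       [  0.        ,   0.        ,   1.        ]]), 'world_to_cam': array([[-0.85934525, -0.51136732, -0.00540456,  0.47819137],
       [ 0.36142689, -0.61478142,  0.70100957, -0.24081247],
       [-0.36179601,  0.60045588,  0.71313139, -1.02984353],
       [ 0.        ,  0.        ,  0.        ,  1.        ]])}
jam_box [([0.491, 0.155, 0.03], 0.55)]
stud_mount [([0.449, 0.132, 0.037], 0.59)]
lid [([0.547, -0.153, 0.01], 0.58)]
lid_grip [([0.55, -0.151, 0.008], 0.77)]
eye_front [([0.546, -0.153, 0.01], 0.61)]
eye_back [([0.548, -0.154, 0.013], 0.64), ([0.698, 0.382, 0.033], 0.37)]
wall_back [([0.495, 0.158, 0.026], 0.93)]
plug_back [([0.547, -0.157, 0.009], 0.7), ([0.602, 0.018, 0.052], 0.65)]
top {'mtx': array([[567.66539562,   0.        , 311.83529199],
       [  0.        , 567.66539562, 242.92078089],
       [  0.        ,   0.        ,   1.        ]]), 'world_to_cam': array([[ 0.08873315, -0.996045  ,  0.00455911, -0.06100923],
       [ 0.97336687,  0.08768242,  0.21182238, -0.56790184],
       [-0.21138438, -0.01435798,  0.97729755, -1.26283211],
       [ 0.        ,  0.        ,  0.        ,  1.        ]])}
jam_box [([0.496, 0.15, 0.033], 0.61)]
stud_mount [([0.551, -0.157, 0.004], 0.69), ([0.449, 0.135, 0.038], 0.65)]
lid [([0.552, -0.157, 0.009], 0.82)]
lid_grip [([0.553, -0.156, 0.008], 0.68)]
eye_front [([0.555, -0.155, 0.011], 0.57)]
eye_back [([0.549, -0.157, 0.004], 0.82)]
wall_back [([0.491, 0.147, 0.036], 0.56), ([0.553, -0.158, 0.01], 0.38)]
plug_back [([0.552, -0.161, 0.013], 0.64)]
```

View pics/scene0.png

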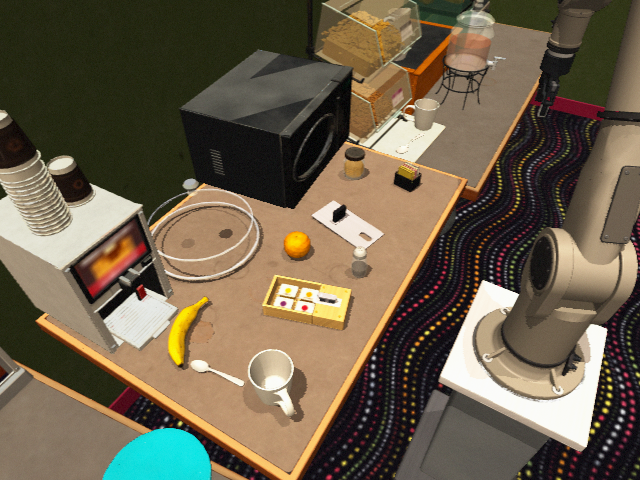

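View pics/top0.png

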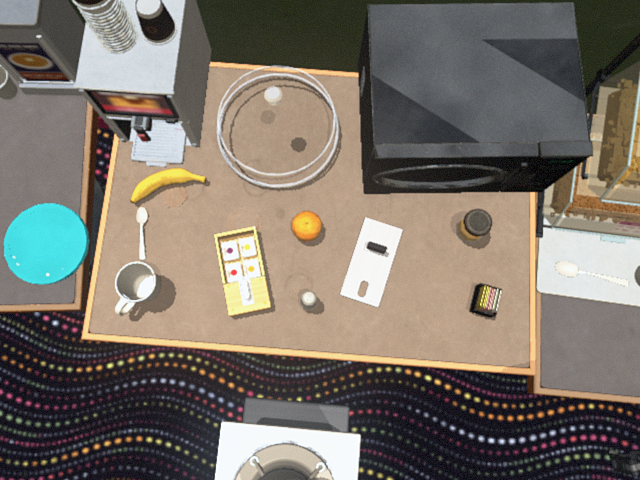

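The scene view shows the lid at about (347,224) with its eye nearest the robot, the box at (307,302) with the stud at about (330,300), and the salt at (359,262) and orange at (297,245) between them. The top view shows the lid at (372,262) with the bar at (377,247), and the box at (242,270) with the stud at about (247,290). The tool can only yaw, so I'll tilt the lid by gripping the bar by its ends and letting it pivot. Next I'll measure the poses.

```bash
cat > m.py <<'E'
from h import *
def rect(xy): 
    (c,s,a)=cv2.minAreaRect((xy*1000).astype(np.float32)); return np.round(c,1),np.round(s,1),round(a,2)
for n in("top","scene"):
    p,d,W=cloud(n)
    for k in("lid","jam_box"):
        m=nets.silhouettes(k,n)[0]["mask"]&(d>0)
        m=cv2.erode(m.astype(np.uint8),np.ones((2,2)))>0
        q=W[m]; print(n,k,m.sum(),"z pct",np.round(np.percentile(q[:,2],[2,25,50,75,98]),4))
        if k=="lid":
            s=q[q[:,2]<.03]; A=np.c_[s[:,:2],np.ones(len(s))]; co=np.linalg.lstsq(A,s[:,2],rcond=None)[0]
            print(" plate",rect(s[:,:2]),"plane",np.round(co,4)); b=q[q[:,2]>.04]; print(" bar",len(b),rect(b[:,:2]) if len(b)>5 else"",b[:,2].max() if len(b) else "")
        else:
            s=q[(q[:,2]>.03)&(q[:,2]<.044)]; print(" rim",rect(s[:,:2]),len(s)); b=q[(q[:,2]>.050)]; print(" stud",len(b),rect(b[:,:2]) if len(b)>5 else"",np.median(b,0) if len(b) else "")
    if n=="top":
        for k in("salt","orange","honey","mug","caddy","banana"):
            L=nets.look_for(k,n); print(k,np.round(L[0]["location"],3) if L else None)
        # microwave front
        q=W[150:195,380:530].reshape(-1,3); print("mw",np.round(np.percentile(q[q[:,2]>.05],[1,50],axis=0),3))
        big=cv2.resize(p[215:325,205:410],None,fx=3.9,fy=3.9,interpolation=cv2.INTER_CUBIC); save(big,"crop1.png")
E
python3 m.py
```

```text
top lid 3015 z pct [0.0005 0.0062 0.009  0.0121 0.0499]
 plate (array([ 549.5, -156.6]), array([ 98.4, 197.7]), 76.73) plane [ 0.0488 -0.005  -0.0187]
 bar 117 (array([ 580.6, -162.1]), array([45.2, 14.9]), 74.61) 0.058413156874810745
top jam_box 3341 z pct [0.0025 0.0207 0.0299 0.0388 0.057 ]
 rim (array([496.7, 147.1]), array([195.1,  98. ]), 17.62) 1514
 stud 126 (array([451.5, 135. ]), array([46., 15.]), 17.01) [0.45203793 0.13518709 0.05715748]
salt [ 0.436 -0.014  0.083]
orange [0.61  0.006 0.06 ]
honey [ 0.641 -0.38   0.086]
mug [0.444 0.396 0.048]
caddy [ 0.472 -0.419  0.059]
banana [0.704 0.374 0.031]
mw [[ 0.717 -0.491  0.054]
 [ 0.74  -0.307  0.185]]
scene lid 353 z pct [-0.0018  0.0028  0.0054  0.0077  0.0124]
 plate (array([570.1, 406.7]), array([131.5,  25.4]), 4.92) plane [-0.012   0.0164  0.0055]
 bar 0  
scene jam_box 3284 z pct [0.0026 0.0197 0.0253 0.0372 0.0561]
 rim (array([493.6, 147.6]), array([194.1, 102.7]), 16.9) 1355
 stud 110 (array([449.5, 133.8]), array([45.5, 17.7]), 17.93) [0.44950798 0.13460883 0.05654742]
```

View pics/crop1.png

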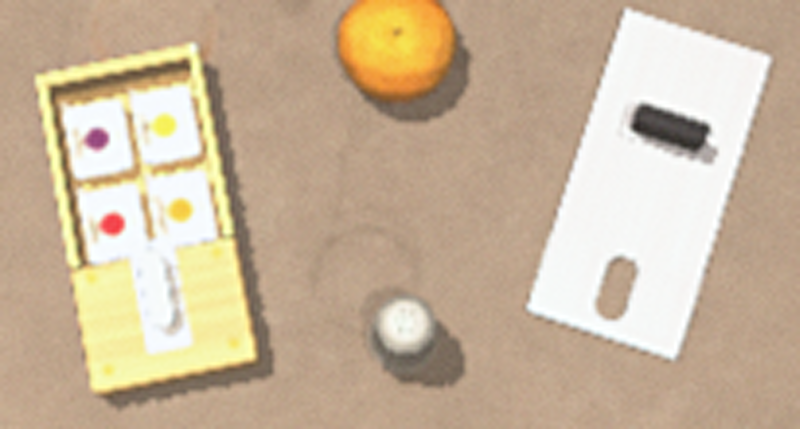

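Box yaw is about 17°, with the stud at about (451,135). Lid yaw is about -13.3°, with the bar at about (580,-163). I'm moving above the bar now.

```bash
python3 -m pendant '[85,0,-29.5,-42.6,0, 85,0,-29.5,-42.6,0, 85,0,-29.5,-42.6,0, 85,0,-29.5,-42.6,0, 85,0,-29.5,-42.6,0, 85,0,-29.5,-42.6,0, 85,0,-29.5,-42.6,0, 85,0,-29.5,-42.6,0, 85,0,-29.5,-42.6,0, 85,0,-29.5,-42.6,0, 85,0,-29.5,-42.6,0, 85,0,-29.5,-42.6,0, 85,20,0,0,0.13, 85,20,0,0,0.13, 85,20,0,0,0.13, 85,20,0,0,0.13, 85,0,0,0,0]' 30; python3 -c "
from h import *
st()"
```

```text
clock: 3.62
tcp_pos: [0.5801, -0.163, 0.15]
orientation: [-2.095, 0.244, 2.102]
contact_force: [-0.7, 1.2, 0.3]
grip_width: 0.0847
t 3.62 tcp [ 0.5801 -0.163   0.15  ] F [-0.7  1.2  0.3] w 0.0847
[[-0.003 -0.23  -0.973]
 [ 0.    -0.973  0.23 ]
 [-1.     0.     0.003]]
```

```bash
python3 -m pendant '[85,40,0,0,0, 85,40,0,0,0, 85,31,0,0,0, 85,20,0,0,0, 85,0,0,0,0, 60,0,0,0,0, 46,0,0,0,0, 40,0,0,0,0, 40,0,0,0,0, 40,0,0,0,0, 40,0,0,0,0]' 30
python3 - <<'E'
from h import *
st(); p,d,W=cloud("top"); save(cv2.resize(p[190:330,290:450],None,fx=4,fy=4),"g1.png")
E
```

```text
clock: 5.0
tcp_pos: [0.5821, -0.1636, 0.0218]
orientation: [-2.1, 0.246, 2.096]
contact_force: [-1.2, -0.6, 6.6]
grip_width: 0.0454
t 5.0 tcp [ 0.5821 -0.1636  0.0218] F [-1.2 -0.6  6.6] w 0.0454
[[ 0.002 -0.231 -0.973]
 [-0.001 -0.973  0.231]
 [-1.     0.    -0.002]]
```

View pics/g1.png

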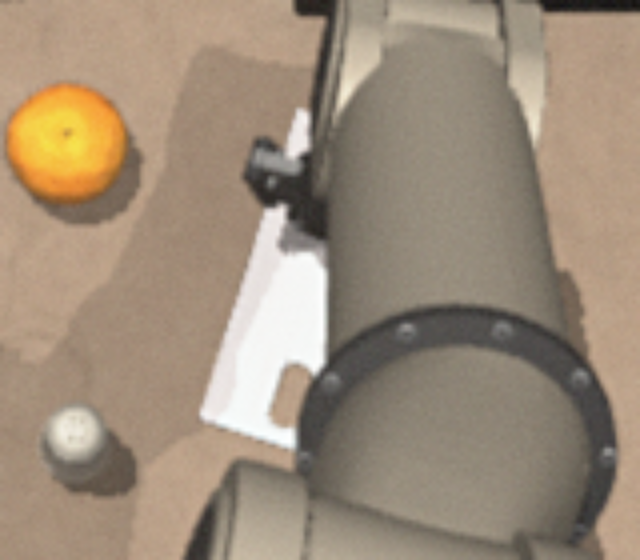

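The top crop shows the fingers closed on the bar at about (280,190), with the eye at (290,395). I'm lifting and watching for droop.

```bash
python3 -m pendant '[40,-15,0,0,0, 40,-25,0,0,0, 40,-30,0,0,0, 40,-30,0,0,0, 40,-30,0,0,0, 40,-20,0,0,0, 40,0,0,0,0, 40,0,0,0,0]' 30
python3 - <<'E'
from h import *
st()
p,d,W=cloud("scene"); save(cv2.resize(p[100:260,260:460],None,fx=3.6,fy=3.6),"l1.png")
E
```

```text
clock: 6.05
tcp_pos: [0.5804, -0.1631, 0.1696]
orientation: [-2.096, 0.246, 2.099]
contact_force: [0.2, -0.1, -3.6]
grip_width: 0.0459
t 6.05 tcp [ 0.5804 -0.1631  0.1696] F [ 0.2 -0.1 -3.6] w 0.0459
[[-0.001 -0.231 -0.973]
 [ 0.    -0.973  0.231]
 [-1.     0.     0.001]]
```

View pics/l1.png

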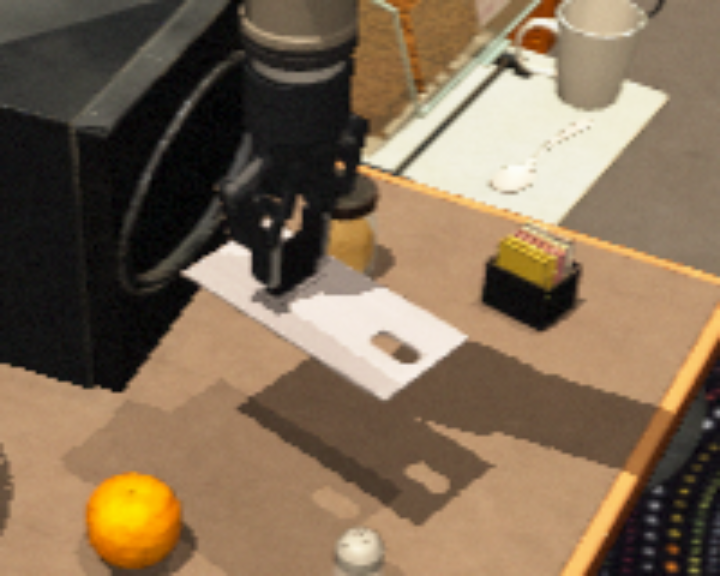

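```bash
cat > lp.py <<'E'
from h import *
def lid(cam,zmin=.03,zmax=.4):
    o=st(); T=R.from_rotvec(o["orientation"]).as_matrix(); p,d,W=cloud(cam)
    ex=-T[:,2].copy(); ex[2]=0; ex/=np.linalg.norm(ex); ey=np.array([-ex[1],ex[0],0])
    if ex[0]<0: ex,ey=-ex,-ey
    L=W-o["tcp_pos"]; a=L@ex; b=L@ey; z=W[...,2]
    hs=cv2.cvtColor(p,cv2.COLOR_RGB2HSV)
    m=(d>0)&(a>-.15)&(a<.09)&(abs(b)<.065)&(z>zmin)&(z<zmax)&(hs[...,1]<55)&(hs[...,2]>110)
    q=np.c_[a[m],b[m],z[m]]
    for _ in range(6):
        co=np.linalg.lstsq(np.c_[q[:,:2],np.ones(len(q))],q[:,2],rcond=None)[0]
        e=abs(q[:,2]-q[:,:2]@co[:2]-co[2]); q=q[e<max(.004,1.5*np.median(e))]
    pitch=np.degrees(np.arctan(co[0])); s=np.c_[q[:,0]/np.cos(np.radians(pitch)),q[:,1]]
    print(cam,len(q),"nose-down pitch",round(pitch,1),"roll",round(np.degrees(np.arctan(co[1])),1),"top z under tcp",round(co[2],4),"rect(lid-axes from tcp)",cv2.minAreaRect((s*1000).astype(np.float32)),"ends a,z", np.round(np.percentile(q,[.5,99.5],axis=0),3).tolist())
    return p,d,W
if __name__=="__main__":
    import sys; lid(sys.argv[1] if len(sys.argv)>1 else "scene", float(sys.argv[2]) if len(sys.argv)>2 else .03)
E
python3 lp.py scene .06
```

```text
t 6.1 tcp [ 0.5802 -0.1631  0.1692] F [-0.4  0.2 -2.2] w 0.0455
[[-0.002 -0.231 -0.973]
 [ 0.    -0.973  0.231]
 [-1.     0.     0.002]]
scene 972 nose-down pitch 2.9 roll 0.6 top z under tcp 0.1578 rect(lid-axes from tcp) ((-35.15192413330078, -0.55419921875), (198.16868591308594, 97.86933135986328), 0.01885673590004444) ends a,z [[-0.133, -0.048, 0.149], [0.042, 0.048, 0.16]]
```

```bash
python3 -m pendant '[40,-25,0,0,0, 40,-30,0,0,0, 40,-25,0,0,0, 40,0,0,0,0, 40,0,0,0,0]' 20; python3 lp.py scene .06
```

```text
clock: 6.78
tcp_pos: [0.5803, -0.1631, 0.2485]
orientation: [-2.095, 0.245, 2.101]
contact_force: [-0.5, -0.1, -2.5]
grip_width: 0.0454
t 6.78 tcp [ 0.5803 -0.1631  0.2485] F [-0.5 -0.1 -2.5] w 0.0454
[[-0.003 -0.231 -0.973]
 [ 0.001 -0.973  0.231]
 [-1.     0.     0.003]]
scene 1224 nose-down pitch 2.7 roll 0.5 top z under tcp 0.237 rect(lid-axes from tcp) ((-34.21260070800781, 0.42102813720703125), (199.53085327148438, 98.47627258300781), 0.4395046830177307) ends a,z [[-0.133, -0.048, 0.229], [0.062, 0.049, 0.241]]
```

A 20 N grip doesn't let it droop. My plan is to tip the lid by friction pivoting: tuck its solid front edge, offset sideways from the eye, lightly under the stud head from behind, then raise the grip. First I carry it behind the stud.

```bash
python3 -m pendant '[40,0,0,0,-0.133, 40,0,0,0,-0.133, 40,0,0,0,-0.133, 40,0,0,0,-0.133, 40,0,-43.5,-16.2,0, 40,0,-43.5,-16.2,0, 40,0,-43.5,-16.2,0, 40,0,-43.5,-16.2,0, 40,0,-43.5,-16.2,0, 40,0,-43.5,-16.2,0, 40,0,-43.5,-16.2,0, 40,0,-43.5,-16.2,0, 40,43,0,0,0, 40,43,0,0,0, 40,20,0,0,0, 40,0,0,0,0, 40,0,0,0,0]' 25
cat > both.py <<'E'
from lp import *
import sys
p,d,W=lid("scene",float(sys.argv[1])); save(cv2.resize(p[200:360,220:420],None,fx=3.6,fy=3.6),sys.argv[2]+".png")
p,d,W=lid("top",float(sys.argv[1])); save(cv2.resize(p[170:330,180:360],None,fx=3.6,fy=3.6),sys.argv[2]+"t.png")
E
python3 both.py .07 pre
```

```text
clock: 8.95
tcp_pos: [0.6036, 0.2079, 0.1458]
orientation: [2.064, 0.311, -2.059]
contact_force: [0.3, 0.5, -1.5]
grip_width: 0.0454
t 8.95 tcp [0.6036 0.2079 0.1458] F [ 0.3  0.5 -1.5] w 0.0454
[[ 0.002  0.294 -0.956]
 [ 0.001 -0.956 -0.294]
 [-1.    -0.    -0.002]]
scene 1592 nose-down pitch 3.0 roll 0.5 top z under tcp 0.1344 rect(lid-axes from tcp) ((-33.80731201171875, 0.8222007751464844), (198.58836364746094, 97.98345947265625), 0.08502297103404999) ends a,z [[-0.132, -0.047, 0.125], [0.063, 0.047, 0.139]]
t 9.0 tcp [0.6038 0.208  0.1462] F [ 0.  -0.2 -2.3] w 0.0456
[[ 0.003  0.294 -0.956]
 [ 0.001 -0.956 -0.294]
 [-1.    -0.    -0.003]]
top 13 nose-down pitch -56.5 roll -60.1 top z under tcp 0.1587 rect(lid-axes from tcp) ((59.747657775878906, -51.46620178222656), (116.06890869140625, 11.345641136169434), 9.052056312561035) ends a,z [[0.001, -0.063, 0.137], [0.065, -0.039, 0.255]]
```

View pics/pre.png

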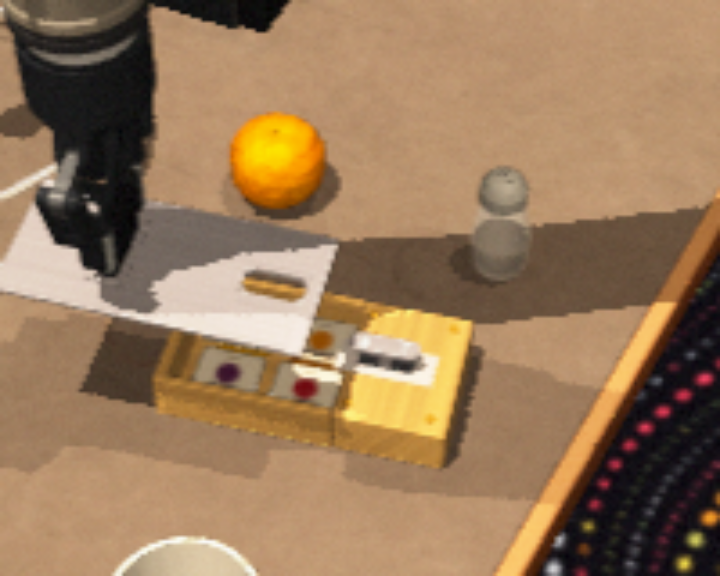

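The lid's front edge at about (320,300) in the crop is just behind and above the stud at (385,355), offset sideways as planned. Lowering now, then tucking it in.

```bash
python3 -m pendant '[40,35,0,0,0, 40,30,0,0,0, 40,15,0,0,0, 40,0,0,0,0, 40,0,0,8,0, 40,0,0,8,0, 40,0,0,6,0, 40,0,0,0,0]' 25; python3 both.py .044 tuck
```

```text
clock: 10.05
tcp_pos: [0.5811, 0.2008, 0.0647]
orientation: [2.061, 0.31, -2.06]
contact_force: [0.7, -0.3, -3.0]
grip_width: 0.0456
t 10.05 tcp [0.5811 0.2008 0.0647] F [ 0.7 -0.3 -3. ] w 0.0456
[[ 0.     0.295 -0.956]
 [-0.    -0.956 -0.295]
 [-1.     0.    -0.   ]]
scene 1448 nose-down pitch 2.8 roll 0.5 top z under tcp 0.0532 rect(lid-axes from tcp) ((-40.606224060058594, 0.7030029296875), (97.05704498291016, 211.92239379882812), 89.79984283447266) ends a,z [[-0.132, -0.047, 0.045], [0.065, 0.047, 0.058]]
t 10.1 tcp [0.5815 0.2009 0.0647] F [ 0.7  0.4 -1.7] w 0.0454
[[ 0.001  0.294 -0.956]
 [ 0.    -0.956 -0.294]
 [-1.     0.    -0.001]]
top 6 nose-down pitch -75.9 roll 81.1 top z under tcp 0.5745 rect(lid-axes from tcp) ((166.00003051757812, -49.082550048828125), (210.7649688720703, 4.12367057800293), 4.20919132232666) ends a,z [[0.016, -0.055, 0.053], [0.066, -0.039, 0.162]]
```

View pics/tuck.png

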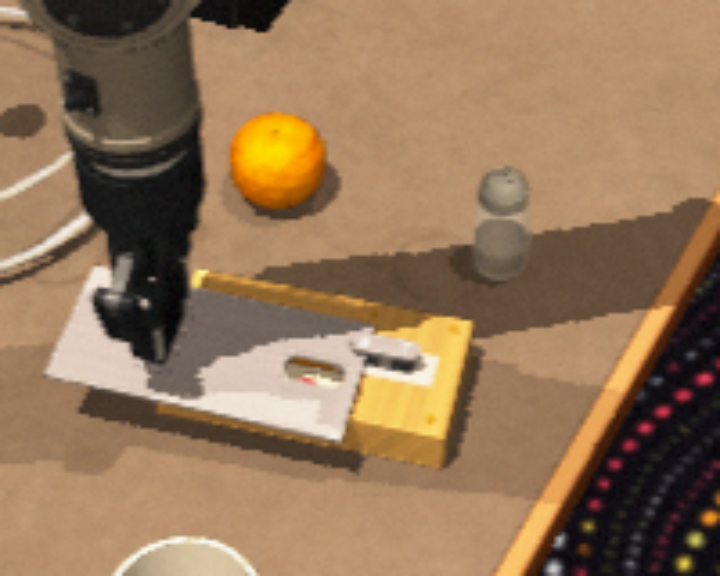

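The front edge is under the head's rear end at about (365,340), with no contact force. Next I lift along an arc to pivot the lid.

```bash
python3 -m pendant '[40,-5,0,0,0, 40,-7.5,0,3,0, 40,-7.5,0,3,0, 40,-5,0,2.6,0, 40,-5,0,2.6,0, 40,-4.6,0,3,0, 40,-4.6,0,3,0, 40,-4.4,0,3.4,0, 40,-4.4,0,3.4,0, 40,-4,0,3.4,0, 40,0,0,0,0]' 20; python3 both.py .044 tilt
```

```text
clock: 11.52
tcp_pos: [0.5551, 0.1929, 0.1166]
orientation: [2.061, 0.31, -2.061]
contact_force: [1.0, 0.0, -4.1]
grip_width: 0.0454
t 11.53 tcp [0.5551 0.1929 0.1166] F [ 1.   0.  -4.1] w 0.0454
[[ 0.     0.294 -0.956]
 [ 0.    -0.956 -0.294]
 [-1.    -0.    -0.   ]]
scene 1545 nose-down pitch 26.7 roll 1.0 top z under tcp 0.0999 rect(lid-axes from tcp) ((-17.098556518554688, 1.0010299682617188), (199.136962890625, 98.19037628173828), 0.3568361699581146) ends a,z [[-0.103, -0.046, 0.047], [0.073, 0.046, 0.137]]
t 11.57 tcp [0.5552 0.1929 0.1165] F [ 0.1  2.  -3.7] w 0.0455
[[ 0.     0.294 -0.956]
 [ 0.    -0.956 -0.294]
 [-1.    -0.    -0.   ]]
top 77 nose-down pitch 23.1 roll -8.8 top z under tcp 0.0981 rect(lid-axes from tcp) ((68.32603454589844, -40.61695861816406), (29.022003173828125, 16.835739135742188), 16.91086769104004) ends a,z [[0.049, -0.047, 0.123], [0.076, -0.029, 0.138]]
```

View pics/tilt.png

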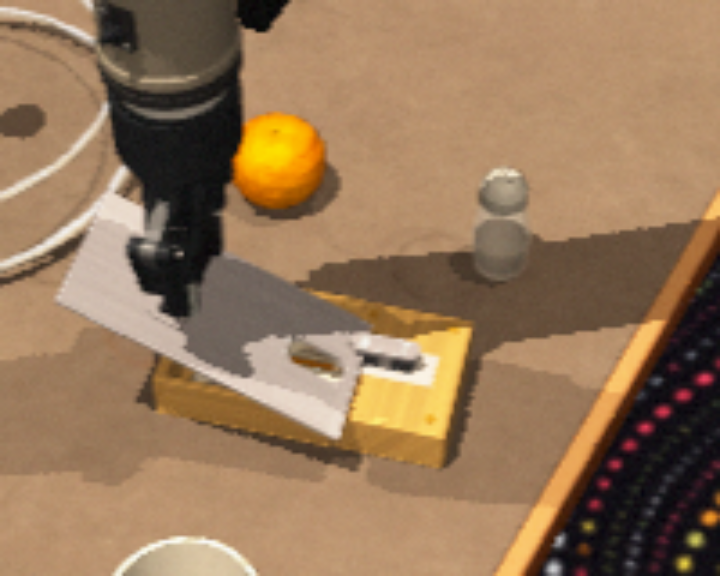

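The lid is now pitched 26.7° nose-down, still held, and it touched only the head. Next I back it out, raise it, centre it sideways, and hover so the eye's front strip is just in front of the head.

```bash
python3 -m pendant '[40,0,0,-11,0, 40,0,0,-11,0, 40,-20,0,0,0, 40,-25,0,0,0, 40,0,13,0,0, 40,0,12.5,0,0, 40,0,0,24,0, 40,0,0,24,0, 40,0,0,24,0, 40,0,0,0,0, 40,0,0,0,0]' 40
cat > hov.py <<'E'
from lp import *
S=np.array([.4508,.1349]); a=np.radians(17.2); u=np.array([np.cos(a),np.sin(a)]); v=np.array([-u[1],u[0]])
def uv(x): x=np.asarray(x)[...,:2]-S; return np.stack([x@u,x@v],-1)*1000
if __name__=="__main__":
    import sys
    o=r.get_obs(); print("tcp uv",uv(o["tcp_pos"]))
    p,d,W=lid("scene",.06)
    save(cv2.resize(p[230:340,240:390],None,fx=5,fy=5,interpolation=cv2.INTER_CUBIC),sys.argv[1]+".png")
    for n in("scene","top"):
        W0=np.load(n+"W.npy"); q=W0[(W0[...,2]>.0515)&(W0[...,2]<.062)]; q=np.c_[uv(q),q[:,2]*1000]; q=q[(abs(q[:,0])<40)&(abs(q[:,1])<15)]
        pc=np.linalg.svd(q[:,:2]-q[:,:2].mean(0),full_matrices=False)[2][0]
        print(n,"stud0 u",np.percentile(q[:,0],[1,99]).round(1),"v",np.percentile(q[:,1],[2,98]).round(1),"z",np.median(q[:,2]).round(1),"yaw+",np.degrees(np.arctan(pc[1]/pc[0])).round(1))
        q=W0[(W0[...,2]>.034)&(W0[...,2]<.042)]; q=uv(q); q=q[(abs(q[:,0]-45)<130)&(abs(q[:,1])<58)]
        for lo,hi in((-45,-10),(30,60),(90,130)):
            s=q[(q[:,0]>lo)&(q[:,0]<hi),1]; print("  side v",lo,np.percentile(s,[1,99]).round(1))
        print("  u ext",np.percentile(q[:,0],[.5,99.5]).round(1))
E
python3 hov.py hov
```

```text
clock: 13.0
tcp_pos: [0.5156, 0.153, 0.161]
orientation: [2.061, 0.309, -2.061]
contact_force: [-0.2, 0.4, -3.1]
grip_width: 0.0449
tcp uv [67.22151816 -1.84961223]
t 13.0 tcp [0.5156 0.153  0.161 ] F [-0.2  0.4 -3.1] w 0.0449
[[-0.     0.293 -0.956]
 [-0.    -0.956 -0.293]
 [-1.     0.     0.   ]]
scene 1583 nose-down pitch 26.4 roll 0.6 top z under tcp 0.1442 rect(lid-axes from tcp) ((-16.907379150390625, -0.19533920288085938), (198.5639190673828, 97.8886489868164), 0.3902498483657837) ends a,z [[-0.103, -0.046, 0.092], [0.073, 0.043, 0.181]]
scene stud0 u [-23.9  19.7] v [-8.6  7.1] z 56.0 yaw+ -0.9
  side v -45 [-49.2  48.8]
  side v 30 [-50.7  49. ]
  side v 90 [-52.2  49.4]
  u ext [-51.8 144.4]
top stud0 u [-21.4  22.7] v [-7.3  6.9] z 57.8 yaw+ 0.1
  side v -45 [-48.8  48.7]
  side v 30 [-50.   49.3]
  side v 90 [-50.4  49.3]
  u ext [-49.8 147.8]
```

View pics/hov.png

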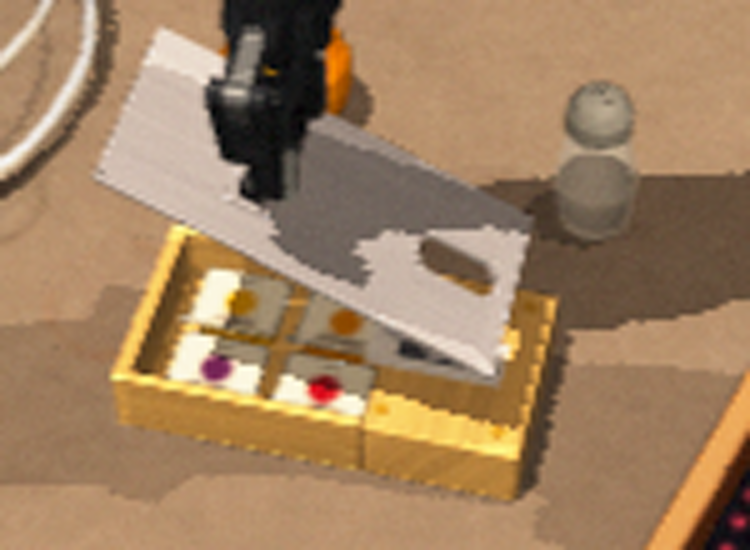

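The hover picture shows the eye at about (455,265) and the head just peeking out below the lid edge at (415,350). I'll measure the eye against the stud in that same camera frame before lowering.

```bash
cat > eye.py <<'E'
from hov import *
def eye(zmin=.06,zmax=.25,L=-.12):
    o=r.get_obs(); p,d,W=cloud("scene"); c=viewer.calibration("scene"); K=np.array(c["mtx"]); T=np.linalg.inv(np.array(c["world_to_cam"]))
    hs=cv2.cvtColor(p,cv2.COLOR_RGB2HSV); q=np.concatenate([uv(W),W[...,2:]*1000],-1); t=np.r_[uv(o["tcp_pos"]),o["tcp_pos"][2]*1000]; 
    m=(d>0)&(q[...,0]-t[0]>-140)&(q[...,0]-t[0]<80)&(abs(q[...,1])<62)&(W[...,2]>zmin)&(hs[...,1]<55)&(hs[...,2]>60)
    s=q[m]
    for _ in range(6):
        co=np.linalg.lstsq(np.c_[s[:,:2],np.ones(len(s))],s[:,2],rcond=None)[0]; e=abs(s[:,2]-s[:,:2]@co[:2]-co[2]); s=s[e<max(3,1.5*np.median(e))]
    # intersect every pixel ray with plate plane
    vv,uu=np.mgrid[:480,:640]; ray=np.stack([(uu-K[0,2])/K[0,0],-(vv-K[1,2])/K[1,1],-np.ones_like(uu,float)],-1)@T[:3,:3].T; C=T[:3,3]
    Cu=np.r_[uv(C),C[2]*1000]; ru=np.stack([ray[...,:2]@u,ray[...,:2]@v,ray[...,2]],-1)*1000
    k=(co[0]*Cu[0]+co[1]*Cu[1]+co[2]-Cu[2])/(ru[...,2]-co[0]*ru[...,0]-co[1]*ru[...,1]); X=Cu+ru*k[...,None]
    th=np.arctan(co[0]); on=abs(q[...,2]-(q[...,:2]@co[:2]+co[2]))<4
    on&=(hs[...,1]<70)
    F=X[on&(X[...,0]-t[0]>-140)&(X[...,0]-t[0]<-70*np.cos(th))&(abs(X[...,1])<60)]
    print("t",o["clock"],"pitch",np.degrees(th).round(1),"F",np.round(o["contact_force"],1),"tcp uv",t.round(1)); print("front part u min",np.percentile(F[:,0],1).round(1),"v",np.percentile(F[:,1],[1,50,99]).round(1))
    f=np.percentile(F[:,0],1); h=X[(~on)&(X[...,0]>f+8)&(X[...,0]<f+55)&(abs(X[...,1]-np.percentile(F[:,1],[1,99]).mean())<16)]
    if len(h): print("hole u (horiz)",np.percentile(h[:,0],[2,98]).round(1),"v",np.percentile(h[:,1],[3,50,97]).round(1),len(h),"top z at hole front",(co[0]*np.percentile(h[:,0],2)+co[2]).round(1))
eye()
E
python3 eye.py
```

```text
t 13.05 pitch 26.4 F [ 0.  -0.4 -2.9] tcp uv [ 67.5  -1.6 161.1]
front part u min -36.7 v [-48.4   5.8  47.6]
hole u (horiz) [-26.9   6.3] v [-7.5  0.5  8.7] 92 top z at hole front 97.6
```

```bash
python3 -m pendant '[40,0,0.7,2.5,0, 40,16,0,0,0, 40,12,0,0,0, 40,8,0,0,0, 40,6,0,0,0, 40,6,0,0,0, 40,0,0,0,0]' 40; sed -i 's/^eye()/import sys\neye(float(sys.argv[1]) if len(sys.argv)>1 else .06)/' eye.py; python3 eye.py .045;  python3 - <<'E'
from h import *
p,d,W=cloud("scene"); save(cv2.resize(p[250:340,260:380],None,fx=6,fy=6,interpolation=cv2.INTER_CUBIC),"ins.png")
E
```

```text
clock: 13.98
tcp_pos: [0.5127, 0.1523, 0.1129]
orientation: [2.06, 0.31, -2.061]
contact_force: [0.2, 0.3, -2.3]
grip_width: 0.0449
t 13.975 pitch 26.4 F [ 0.2  0.3 -2.3] tcp uv [ 64.3  -1.7 112.9]
front part u min -39.6 v [-48.6   2.5  47.3]
hole u (horiz) [-30.4  10.4] v [-9.7 -1.5  7.2] 54 top z at hole front 49.3
```

View pics/ins.png

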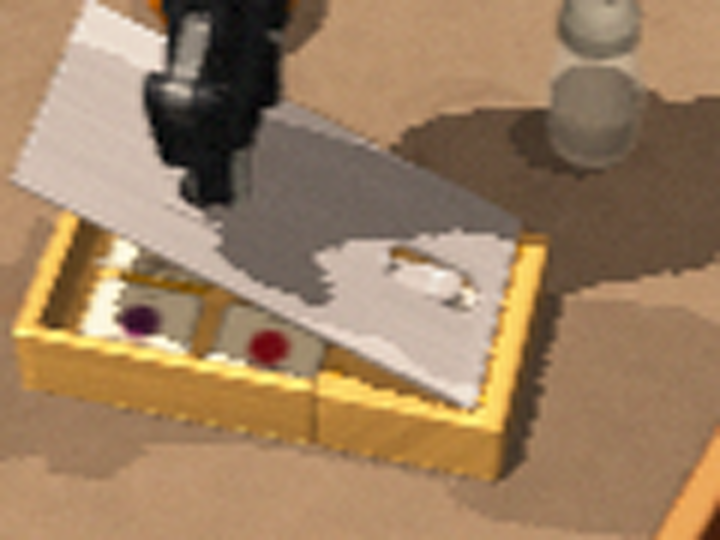

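The bright head shows through the eye at about (430,280), with no contact force. Next I lower 1 mm more and draw the lid back so the strip goes under the head's front.

```bash
python3 -m pendant '[40,1,0,0,0, 40,0,0,-4,0, 40,0,0,-5,0, 40,0,0,-5,0, 40,0,0,-4.5,0, 40,0,0,0,0]' 30; python3 eye.py .045
```

```text
clock: 14.82
tcp_pos: [0.531, 0.158, 0.1123]
orientation: [2.061, 0.31, -2.061]
contact_force: [-0.0, -0.1, -2.1]
grip_width: 0.045
t 14.825 pitch 26.3 F [-0.  -0.1 -2.1] tcp uv [ 83.4  -1.6 112.3]
front part u min -32.6 v [-49.1   3.8  47.6]
hole u (horiz) [-24.3  21.4] v [-14.2  -3.   12. ] 100 top z at hole front 42.8
```

```bash
python3 -m pendant '[40,3,0,0,0, 40,6,0,-4.8,0, 40,6,0,-4.8,0, 40,5,0,-3.4,0, 40,5,0,-3.4,0, 40,5.3,0,-2.9,0, 40,5.3,0,-2.9,0, 40,5.5,0,-2.4,0, 40,0,0,0,0]' 25; python3 eye.py .042;  python3 - <<'E'
from h import *
p,d,W=cloud("scene"); save(cv2.resize(p[240:340,250:380],None,fx=6,fy=6,interpolation=cv2.INTER_CUBIC),"lev.png")
E
```

```text
clock: 16.0
tcp_pos: [0.5543, 0.1652, 0.0708]
orientation: [2.061, 0.31, -2.061]
contact_force: [1.8, 1.2, 0.8]
grip_width: 0.045
t 16.0 pitch 6.8 F [1.8 1.2 0.8] tcp uv [107.8  -1.7  70.8]
front part u min -28.1 v [-48.7   9.   47.6]
hole u (horiz) [-18.5  25. ] v [-15.8  -5.1   8.2] 138 top z at hole front 43.1
```

View pics/lev.png

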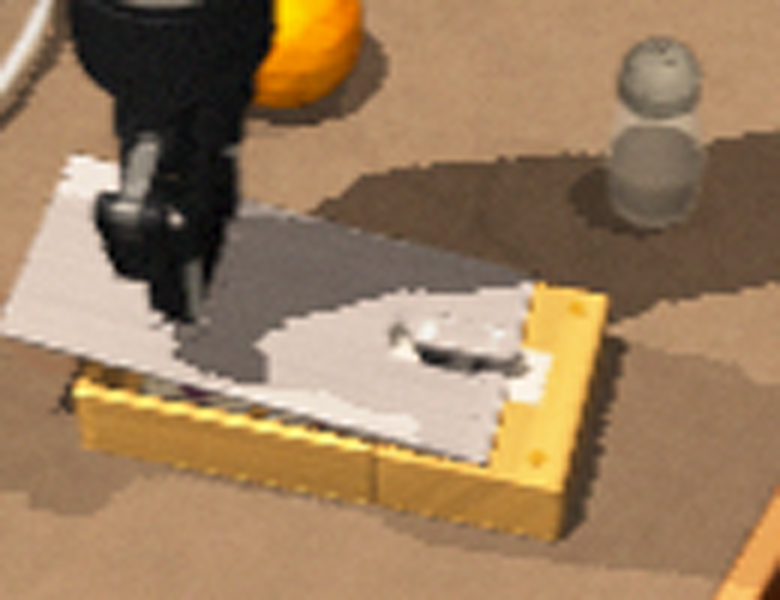

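The head now stands above the plate, seen in the eye at about (460,340), and pitch is down to 6.8°. I'll lower the back until the plug rides on the rim.

```bash
python3 -m pendant '[40,3,0,-1,0, 40,3,0,-1,0, 40,2,0,0,0, 40,0,0,0,0]' 25; python3 eye.py .042
```

```text
clock: 16.6
tcp_pos: [0.556, 0.1657, 0.0631]
orientation: [2.061, 0.31, -2.061]
contact_force: [2.7, 0.4, 1.5]
grip_width: 0.0455
t 16.6 pitch 3.3 F [2.7 0.4 1.5] tcp uv [109.6  -1.7  63.1]
front part u min -25.8 v [-48.7   9.5  48.1]
hole u (horiz) [-16.2  24.3] v [-15.5  -4.6   8.4] 131 top z at hole front 43.3
```

```bash
python3 -m pendant '[40,0.5,0,5,0, 40,0.5,0,5,0, 40,1,0,4,0, 40,2,0,2,0, 40,1,0,1,0, 40,0,0,0,0]' 30; python3 eye.py .036
```

```text
clock: 17.4
tcp_pos: [0.5394, 0.1605, 0.058]
orientation: [2.06, 0.31, -2.061]
contact_force: [2.3, -0.2, 2.5]
grip_width: 0.0453
t 17.4 pitch 1.6 F [ 2.3 -0.2  2.5] tcp uv [92.2 -1.7 58. ]
front part u min -39.9 v [-48.5   9.4  47.6]
hole u (horiz) [-28.9  13.8] v [-15.4  -5.4   7.9] 115 top z at hole front 42.5
```

```bash
python3 -m pendant '[40,1.5,0,2,0, 40,1.5,0,2,0, 40,0,0,1,0, 40,0,0,1,0, 40,0,0,0,0]' 30; python3 eye.py .036
```

```text
clock: 18.08
tcp_pos: [0.5351, 0.1593, 0.0557]
orientation: [2.063, 0.311, -2.058]
contact_force: [5.1, 1.3, 1.5]
grip_width: 0.045
t 18.075 pitch 0.6 F [5.1 1.3 1.5] tcp uv [87.8 -1.7 55.7]
front part u min -45.0 v [-48.6   8.9  47. ]
hole u (horiz) [-35.3   8.7] v [-15.8  -5.7   7.2] 104 top z at hole front 42.1
```

```bash
python3 -m pendant '[40,0.5,0,1,0, 40,0.5,0,1,0, 40,0,0,0,0, 40,0,0,0,0]' 30; python3 eye.py .036
```

```text
clock: 18.62
tcp_pos: [0.535, 0.1593, 0.0555]
orientation: [2.068, 0.312, -2.055]
contact_force: [7.6, 1.4, 3.5]
grip_width: 0.0451
t 18.625 pitch 0.5 F [7.6 1.4 3.5] tcp uv [87.7 -1.6 55.5]
front part u min -45.2 v [-48.6   8.8  47.5]
hole u (horiz) [-35.4   8.7] v [-15.8  -5.8   7.8] 106 top z at hole front 42.2
```

```bash
python3 -m pendant '[40,0,0,0.8,0, 40,0,0,0,0, 40,0,0,0,0]' 30; python3 eye.py .036;  python3 - <<'E'
from h import *
p,d,W=cloud("scene"); save(cv2.resize(p[240:340,250:380],None,fx=6,fy=6,interpolation=cv2.INTER_CUBIC),"home.png")
E
```

```text
clock: 19.05
tcp_pos: [0.535, 0.1593, 0.0557]
orientation: [2.069, 0.312, -2.054]
contact_force: [8.2, 2.6, 3.7]
grip_width: 0.0453
t 19.05 pitch 0.6 F [8.2 2.6 3.7] tcp uv [87.7 -1.6 55.7]
front part u min -45.2 v [-48.7   8.5  47.7]
hole u (horiz) [-35.3   8.7] v [-15.8  -6.1   6.9] 105 top z at hole front 42.3
```

View pics/home.png

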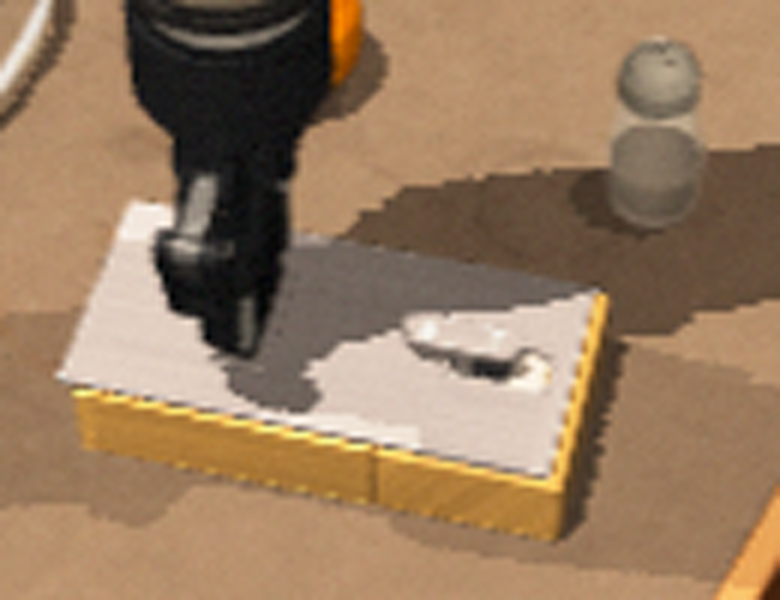

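The lid lies flat. The eye's back end is hidden under the head at about (430,330), and the push of about 8.6 N produced no further motion. Releasing and lifting straight up.

```bash
python3 -m pendant '[55,0,0,0,0, 75,0,0,0,0, 85,0,0,0,0, 85,0,0,0,0, 85,-15,0,0,0, 85,-35,0,0,0, 85,-45,0,0,0, 85,-50,0,0,0, 85,-50,0,-40,0, 85,0,0,-50,0, 85,0,0,-50,0, 85,0,-50,0,0, 85,0,-55,0,0, 85,0,-55,0,0, 85,0,0,0,0, 85,0,0,0,0]'
python3 - <<'E'
from h import *
from hov import uv
st()
for n,(a,b,c,e) in(("scene",(240,340,250,380)),("top",(200,330,180,310))):
    p,d,W=cloud(n); save(cv2.resize(p[a:b,c:e],None,fx=5,fy=5,interpolation=cv2.INTER_CUBIC),"end_"+n+".png")
    q=np.concatenate([uv(W),W[...,2:]*1000],-1)[d>0]; q=q[(q[:,0]>-60)&(q[:,0]<155)&(abs(q[:,1])<47)&(q[:,2]>32)]
    s=q[(abs(q[:,2]-42)<6)]; co=np.linalg.lstsq(np.c_[s[:,:2],np.ones(len(s))],s[:,2],rcond=None)[0]
    b=q[q[:,2]>70]; h=q[(q[:,2]>51)&(q[:,2]<65)&(abs(q[:,0])<32)&(abs(q[:,1])<12)]
    print(n,"pitch",np.degrees(co[0]).round(2),"roll",np.degrees(co[1]).round(2),"z",s[:,2].mean().round(1),"plate u",np.percentile(s[:,0],[.5,99.5]).round(1),"bar u,v",np.percentile(b[:,:2],[3,97],axis=0).round(1).tolist(),"head u",np.percentile(h[:,0],[2,98]).round(1) if len(h) else None)
E
```

```text
clock: 21.15
tcp_pos: [0.6172, 0.3516, 0.2487]
orientation: [2.061, 0.31, -2.06]
contact_force: [0.9, 0.1, -0.2]
grip_width: 0.0851
t 21.15 tcp [0.6172 0.3516 0.2487] F [ 0.9  0.1 -0.2] w 0.0851
[[ 0.001  0.295 -0.956]
 [-0.    -0.956 -0.295]
 [-1.     0.001 -0.   ]]
scene pitch 0.37 roll -0.18 z 41.6 plate u [-50.7 151.3] bar u,v [[49.6, -22.4], [91.2, 31.6]] head u [-23.2  19.4]
top pitch 0.31 roll 0.05 z 42.4 plate u [-49.1 153.9] bar u,v [[-57.6, -19.3], [82.5, 45.6]] head u [-21.   22.7]
```

Run:
```python
from h import *
from hov import uv
for n in("scene","top"):
    p,d,W=cloud(n); q=np.concatenate([uv(W),W[...,2:]*1000],-1); hs=cv2.cvtColor(p,cv2.COLOR_RGB2HSV)
    b=q[(d>0)&(q[...,2]>76)&(q[...,2]<92)&(q[...,0]>60)&(q[...,0]<115)&(abs(q[...,1])<30)&(hs[...,2]<90)]
    s=q[(d>0)&(abs(q[...,2]-42)<4)&(hs[...,1]<45)&(abs(q[...,1])<45)&(q[...,0]>-70)&(q[...,0]<165)]
    print(n,"bar",len(b),np.percentile(b[:,:2],[2,98],axis=0).round(1).tolist() if len(b) else "","white plate u",np.percentile(s[:,0],[.5,99.5]).round(1))
    for k in("salt","orange","honey","mug","caddy","banana"):
        L=nets.look_for(k,n); print(k,np.round(L[0]["location"],3) if L else None,end=" ")
    print()
```

```text
scene bar 89 [[78.7, -19.6], [91.7, 21.5]] white plate u [-43.3 151.3]
salt [ 0.43  -0.004  0.052] orange [0.599 0.019 0.053] honey [ 0.64  -0.374  0.056] mug [0.444 0.369 0.058] caddy [ 0.469 -0.41   0.042] banana None 
top bar 101 [[80.5, -22.0], [92.2, 19.7]] white plate u [-43.6 153.7]
salt [ 0.437 -0.013  0.084] orange [0.611 0.006 0.061] honey [ 0.64  -0.385  0.087] mug [0.417 0.408 0.071] caddy [ 0.473 -0.419  0.06 ] banana [0.718 0.332 0.031]
```

```bash
python3 -c "
from bench import r
print(r.hand_in())"
```

```text
the job is handed in; nothing more can be done
None
```

The lid is on the box, lying flat beneath the stud's head, and I handed the job in at about 21 s of the 54 s allowed.

**How it was done:** The pendant can't tilt the tool, so I gripped the bar by its ends at 20–40 N and let the lid pivot in the pads.
- **Tilting:** I tucked the solid front edge, offset sideways from the eye, lightly under the stud's head from behind. Raising the grip then tipped the lid to about 26.5° nose-down.
- **Fitting:** I passed the eye over the head without contact and drew the lid back so the strip went under the head. I then levelled it until the plug rode on the rim.
- **Pushing:** I slid it towards the stud until it stopped. It held still under about 8.6 N, and I then released it.

**Last checks:**
- **Level:** Pitch is about 0.3°, against roughly 2.7° if the plug were still on the rim. The plate's top is 41.6–42.4 mm up, where 42 is expected.
- **Seated against the shank:** The bar's centre is 85.2 mm (scene camera) and 86.4 mm (top camera) behind the estimated stud position. The expected values are 84.9 and 87.6 mm, so they agree within camera error.
- **Robot:** The gripper is open and clear, with wrist force about zero.

**Less certain:**
- **Bystanders:** In the top camera, salt, orange, honey and caddy were within about 5 mm of where they started. The mug and banana readings shifted by about 30–40 mm, and the scene camera missed the banana. I put that down to the arm partly hiding them, since it stayed well above both, but did not confirm it.
- **Final picture:** The closing top view could not be viewed because the picture limit was reached.

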